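# Slide the middle cabinet door behind its plain neighbour

## Robot

A 6-joint arm with a two-finger parallel gripper is mounted at the origin on the work surface. World frame = base frame: x ahead of the robot, y to its left, z up, the work surface at z = 0. Lengths are in m, angles in rad, forces in N, time in s.
With the tool pointing down it reaches from about 0.375 to 0.9 m from the base axis. Payload 3.1 kg.
Tool frame: the origin (TCP) lies between the finger pads; the fingertips stand 17 mm ahead of it and the grasp point (between the pads) lies 2 mm behind it; z points along the fingers, y is the line along which they close (so a half turn about z gives the same grasp; the last joint's range is limited). The gripper opens to 85 mm and grips with 20 to 120 N. Pads are 22 mm wide; open, the fingers measure 114 mm over their backs; the gripper's body (76 mm by 85 mm) begins 54 mm behind the grasp point. The pads swing forward as they close: fully open they stand 13 mm farther back than shut.
Start: joints at [1.163, 0.527, 1.433, -0, 1.181, -0.178], TCP at [0.142, 0.609, 0.248] pointing down, gripper open.
Joint ranges: [-3.08, 3.08], [-0.75, 2.2], [0.22, 2.44], [-1.43, 4.57], [0, 2.65], [-2.85, 2.85]. Speed limits (rad/s): [2.79, 2.79, 3.14, 3.14, 3.14, 3.14].

## Interface

Orientations are given as a unit quaternion [x, y, z, w].
In Python, from station import sense, vision, order gives the robot as it stands.
- The arm moves only by the shell command python3 -m crank 'ROWS' [OPENING] [FORCE]. ROWS is JSON, a list of rows, each an object with "dp": the shift along the world's x, y, z in units of 30 mm (1.0 is 30 mm), a list of three; "angular": the turn, a rotation vector about the world's x, y, z in degrees, a list of three. In form: [{"dp": [dx, dy, dz], "angular": [ax, ay, az]}, ...]. A call has 1 to 20 rows; each row shifts and turns the commanded pose from where the row before left it; what a row does not reach is not made up. A row lasts 1/10 s, in which the tool goes at most 50 mm and 8.59 degrees, less where a joint would pass 70% of its speed; a pose out of reach is approached as far as the arm can. A call is refused whole if a number of a shift passes 1 or a number of a turn 8.59, either way. A call with a gripper value outside its range is refused whole. OPENING is the closure, from 0 (fully open) to 1 (shut), set as the call begins (- or left out, the last holds). The fingers move at their own pace and stop on an object; FORCE is the grip in N (left out, the last holds). Time passes only in rows, so rows that do not move let the fingers close. It gives the time, the measured TCP pose, the force, the opening and the grip force at its end, in the units of the state.
- sense(): the state, without advancing time (a new reading comes with each control period).
- vision.snapshot(name): name is "side" or "top"; returns a dict with "image" (480x640x3 uint8, blue, green, red), "range_z" (480x640 float32, m along the optical axis (not along the pixel's ray), 0 where there is no reading), "mtx" (3x3 intrinsics, pixels), "pose" (4x4, takes a point from camera to world coordinates). Camera axes: x right, y down, z forward; pixel columns grow to the right and rows downward; lengths in m; the calibration is good to about 2 mm. A picture is of the moment at which its call begins.
- order.sign_off(): hands the job in; it is judged then, once.
The state is a dict: "t": time; "q": joint angles; "qd": joint speeds; "tau": joint torques, N m; "tcp_pos": TCP position; "tool_rot": TCP orientation; "force": force on the tool from outside, world axes, zero at the start; "ft_torque": the same for the moment, N m; "finger_gap": opening from 0.0 (shut) to 1.0 (fully open); "gripper_force": force on a finger pad.
Only numpy, scipy, OpenCV 4.12 (cv2) and the standard library are available. Lean on these libraries where they do the work, as an engineer would, in place of code of your own. Each camera call takes 0.05 s, during which the arm holds its last target. There are 200 camera calls.

## Task

Open the middle bay of the low bench cabinet: take its middle door, on the rear track, by the tab on top and slide it fully behind the plain solid neighbouring door, so that the two line up. Do not slide it behind the louvred neighbour, which must stay clear because battery chargers breathe through it; then let go of the tab.

Things in the scene. Friction and masses are not known exactly. Their poses are not given: they have to be found in the camera images.
- middle_tab (a point): Top centre of the dark wood tab on the middle door, 249 mm above the bench. Tab: 36 mm long along the track, 12 thick, rising 45 from the door's top edge at mid-width, in the door's plane. Axes: y along the track, x out of the cabinet's door side (away from the robot), z up. Door: 180 mm wide, 12 thick, on the rear track (nearer the robot). On the robot's side is the cabinet roof, 200 mm high.
- middle_door (a joint): Middle door's place along the track (m): 0 = midway between its neighbours, bay shut; grows along the tab's +y. Stops at -0.170 and +0.170; at -0.165 or +0.165 it is exactly behind a neighbour. Starts up to 0.04 off 0. Slides with a few newtons, stays where left. The fixed plywood cabinet is 560 mm long, 206 deep; a 54 mm tall tape measure lies on its roof, 85 mm or more from the tab.
- plain_top (a point): Middle of the top edge (204 mm above the bench) of the plain door: a solid flush wooden panel 180 mm wide, 12 thick, with a small round finger cup in its face. Bolted shut on the front track, 20 mm beyond the middle door's plane (further from the robot), at one end of the cabinet (which end varies), 165 mm along the track from its middle. Nothing stands above its top edge. Axes as the tab's.
- louvred_top (a point): Middle of the top edge (204 mm above the bench) of the louvred door: outline as the plain door, but with five sloping wooden louvre blades that project about 20 mm from its face. Bolted shut on the front track at the other end of the cabinet. Nothing stands above its top edge. Axes as the tab's.

How it is judged:
At the end, for the whole second after the job is handed in: The middle door stands at rest behind the plain door, its centre within 15 mm of the plain door's centre along the track, and the tab is let go (y of middle_tab in the frame of plain_top between -0.015 and 0.015 m and velocity of joint middle_door between -0.01 and 0.01 m/s); the robot touches nothing.
It fails at once if the middle door is slid behind the louvred door (its centre comes within 85 mm of the louvred door's centre along the track) (y of middle_tab in the frame of louvred_top between -0.085 and 0.085 m).
It also fails if it takes over 35 s, if anything falls off the work surface, if the arm or the gripper's body presses on something with over 40 N, if the wrist force passes 120 N, or if a joint passes its speed limit or range.

## Working session

There is one attempt and no reset: what is moved stays moved. The work goes in short steps, Python scripts to look and compute and a shell command to move; the robot and the scene stay as the last step left them, time stands still between calls to the robot, and variables do not carry over. Pictures are saved under pics/ and viewed, at most 10 in all, crops included, and the job is handed in when it is done.

```bash
mkdir -p pics
python3 - <<'E'
from station import sense, vision
import cv2,numpy as np
for n in("top","side"):
    s=vision.snapshot(n); cv2.imwrite(f"pics/{n}0.png",s["image"]); np.savez(f"pics/{n}0.npz",**s)
    print(n,s["mtx"].tolist(),s["pose"].round(3).tolist())
print(sense())
E
```

```text
top [[576.1905373537379, 0.0, 318.48428829128414], [0.0, 576.1905373537379, 238.75785335798506], [0.0, 0.0, 1.0]] [[-0.031, -0.993, 0.112, 0.524], [-0.999, 0.029, -0.021, 0.046], [0.018, -0.112, -0.994, 0.913], [0.0, 0.0, 0.0, 1.0]]
side [[458.0327387281606, 0.0, 314.6534181248825], [0.0, 458.0327387281606, 240.19036110066313], [0.0, 0.0, 1.0]] [[0.676, 0.692, -0.254, 0.756], [0.737, -0.632, 0.24, -0.108], [0.005, -0.349, -0.937, 0.759], [0.0, 0.0, 0.0, 1.0]]
{'t': 0.1, 'q': array([ 1.16249570e+00,  5.28343827e-01,  1.43376500e+00,  2.55767893e-05,
        1.18142140e+00, -1.78505471e-01]), 'qd': array([ 0.00011012, -0.0014895 , -0.00223422,  0.00019718,  0.00136093,
       -0.00114455]), 'tau': array([-4.66736619e-04, -4.43303132e+01, -1.78587377e+01, -2.21661817e-04,
        3.85208696e-03, -1.56018835e-06]), 'tcp_pos': array([0.14208366, 0.60801015, 0.24745242]), 'tool_rot': array([ 1.14649721e-01,  9.93405508e-01, -9.23967611e-04, -2.91505943e-04]), 'force': array([-0.86470193, -1.15008341,  0.31109189]), 'ft_torque': array([ 0.01558165,  0.0335709 , -0.04949185]), 'gripper_force': 0.0, 'finger_gap': 1.0031588643268021}
```

View pics/top0.png

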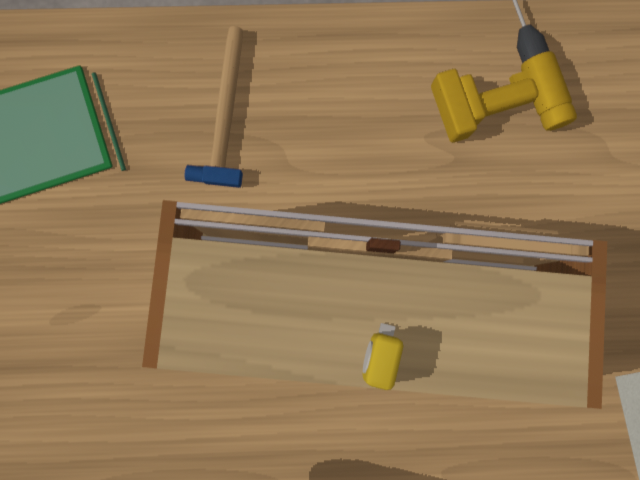

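View pics/side0.png

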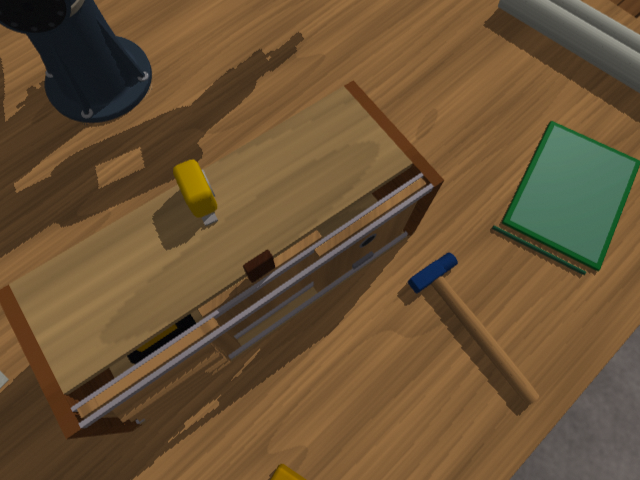

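The top view has the tab at (383,245), the tape at (383,360) and the cabinet turned slightly. The side view shows a finger cup at (368,240) on the right-hand door, which is the top view's left (+y). I'll crop the side view to confirm which door is louvred and measure the tab.

```bash
cat > h.py <<'E'
import numpy as np,cv2
def ray(s,u,v,z):
    d=s["pose"][:3,:3]@np.linalg.inv(s["mtx"])@[u,v,1.]; c=s["pose"][:3,3]
    return c+d*(z-c[2])/d[2]
def dep(s,u,v):
    r=float(s["range_z"][int(v),int(u)]); p=np.linalg.inv(s["mtx"])@[u,v,1.]*r
    return (s["pose"]@np.append(p,1))[:3]
def cloud(s):
    v,u=np.mgrid[:480,:640]; r=s["range_z"]
    p=np.stack([u,v,np.ones_like(u)],-1)@np.linalg.inv(s["mtx"]).T*r[...,None]
    return p@s["pose"][:3,:3].T+s["pose"][:3,3]
E
python3 - <<'E'
from h import *
for n,box in(("top",(360,230,410,260)),("side",(235,245,285,285))):
    s=np.load(f"pics/{n}0.npz"); c=cloud(s); z=c[...,2]
    x0,y0,x1,y1=box; m=np.zeros((480,640),bool); m[y0:y1,x0:x1]=True
    t=m&(z>.24)&(z<.258); uv=np.argwhere(t)[:,::-1]
    print(n,"tab",t.sum(),uv.mean(0),np.percentile(c[t],[5,50,95],axis=0).round(3).tolist())
    r=cv2.minAreaRect(c[t][:,:2].astype(np.float32)); print(r, c[t].mean(0))
    # pixel ray of top face: 
    # roof back/front edges -> direction
    roof=(z>.194)&(z<.2065)&(s["range_z"]>0); 
    k=cv2.connectedComponentsWithStats(roof.astype(np.uint8)); i=1+k[2][1:,4].argmax()
    print("roof",cv2.minAreaRect(c[k[1]==i][:,:2].astype(np.float32)),np.median(c[k[1]==i][:,2]))
    d=(z>.2)&(z<.209)
s=np.load("pics/side0.npz"); im=s["image"]
cv2.imwrite("pics/c1.png",np.hstack([cv2.resize(im[260:440,60:260],None,fx=2,fy=2.4,interpolation=2),cv2.resize(im[150:330,240:440],None,fx=2,fy=2.4,interpolation=2)]))
E
```

```text
top tab 335 [384.22985075 243.71044776] [[0.584, -0.061, 0.244], [0.59, -0.044, 0.249], [0.596, -0.028, 0.251]]
((0.5906434059143066, -0.045194465667009354), (0.03625605255365372, 0.01227781642228365), 83.10466766357422) [ 0.59021433 -0.04468338  0.24847804]
roof ((0.5224034786224365, -0.0416567325592041), (0.5619338750839233, 0.20644700527191162), 83.06726837158203) 0.2002803382854117
side tab 357 [257.42296919 262.03641457] [[0.586, -0.061, 0.242], [0.593, -0.046, 0.249], [0.598, -0.029, 0.25]]
((0.5909974575042725, -0.044940173625946045), (0.035887859761714935, 0.012929173186421394), 83.70265197753906) [ 0.59219018 -0.04543236  0.24805545]
roof ((0.5223898887634277, -0.040891796350479126), (0.5619853138923645, 0.2073478251695633), 83.1008071899414) 0.20040712469346622
```

View pics/c1.png

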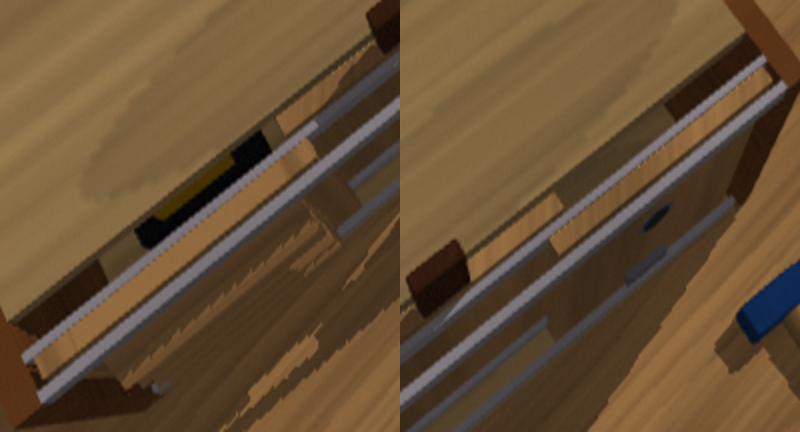

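Confirmed: the plain door with the finger cup is at the +y end, and the louvred door with its blades is at the -y end. The tab is at (0.591,-0.045,0.249) in both views, 36 x 12 mm as given. The track direction is 83.1°, or (0.120,0.993). I'll rise, turn 6.3° to line the fingers up with the track, and travel over.

```bash
python3 -m crank '[{"dp":[0,0,0.7],"angular":[0,0,1.6]},{"dp":[0,0,0.7],"angular":[0,0,1.6]},{"dp":[0,0,0.7],"angular":[0,0,1.6]},{"dp":[0,0,0.7],"angular":[0,0,1.5]},{"dp":[0.62,-0.9,0],"angular":[0,0,0]},{"dp":[0.62,-0.9,0],"angular":[0,0,0]},{"dp":[0.62,-0.9,0],"angular":[0,0,0]},{"dp":[0.62,-0.9,0],"angular":[0,0,0]},{"dp":[0.62,-0.9,0],"angular":[0,0,0]},{"dp":[0.62,-0.9,0],"angular":[0,0,0]},{"dp":[0.62,-0.9,0],"angular":[0,0,0]},{"dp":[0.62,-0.9,0],"angular":[0,0,0]},{"dp":[0.62,-0.9,0],"angular":[0,0,0]},{"dp":[0.62,-0.9,0],"angular":[0,0,0]},{"dp":[0.62,-0.9,0],"angular":[0,0,0]},{"dp":[0.62,-0.9,0],"angular":[0,0,0]},{"dp":[0.62,-0.9,0],"angular":[0,0,0]},{"dp":[0.62,-0.9,0],"angular":[0,0,0]},{"dp":[0.62,-0.9,0],"angular":[0,0,0]},{"dp":[0.62,-0.9,0],"angular":[0,0,0]}]' 0 && python3 -m crank '[{"dp":[0.62,-0.9,0],"angular":[0,0,0]},{"dp":[0.62,-0.9,0],"angular":[0,0,0]},{"dp":[0.62,-0.9,0],"angular":[0,0,0]},{"dp":[0.62,-0.9,0],"angular":[0,0,0]},{"dp":[0.62,-0.9,0],"angular":[0,0,0]},{"dp":[0,0,0],"angular":[0,0,0]},{"dp":[0,0,0],"angular":[0,0,0]},{"dp":[0,0,0],"angular":[0,0,0]}]'
python3 - <<'E'
from station import sense
from scipy.spatial.transform import Rotation as R
s=sense();m=R.from_quat(s["tool_rot"]).as_matrix();print(s["tcp_pos"],m[:,1],m[:,2],s["t"])
E
```

```text
t: 2.1
tcp_pos: [0.4402, 0.1753, 0.332]
tool_rot: [0.06, 0.998, -0.0, -0.0]
force: [0.2, 0.8, -0.3]
finger_gap: 1.001
gripper_force: 0.0
t: 2.9
tcp_pos: [0.532, 0.0422, 0.3319]
tool_rot: [0.06, 0.998, 0.0, -0.001]
force: [0.1, 0.1, 0.8]
finger_gap: 1.001
gripper_force: 0.0
[0.53199084 0.04224817 0.33188437] [1.19077731e-01 9.92884846e-01 4.20962994e-04] [-1.65259761e-03  6.22176796e-04 -9.99998441e-01] 2.9
```

```bash
python3 -m crank '[{"dp":[0.49,-0.73,0],"angular":[0,0,0]},{"dp":[0.49,-0.73,0],"angular":[0,0,0]},{"dp":[0.49,-0.73,0],"angular":[0,0,0]},{"dp":[0.49,-0.73,0],"angular":[0,0,0]},{"dp":[0,0,0],"angular":[0,0,0]},{"dp":[0,0,-0.5],"angular":[0,0,0]},{"dp":[0,0,-0.5],"angular":[0,0,0]},{"dp":[0,0,-0.5],"angular":[0,0,0]},{"dp":[0,0,-0.5],"angular":[0,0,0]},{"dp":[0,0,0],"angular":[0,0,0]},{"dp":[0,0,0],"angular":[0,0,0]}]'
python3 - <<'E'
from station import vision
import cv2,numpy as np
for n in("top","side"):
    s=vision.snapshot(n); cv2.imwrite(f"pics/{n}1.png",s["image"])
E
```

```text
t: 4.0
tcp_pos: [0.5912, -0.0447, 0.2726]
tool_rot: [0.059, 0.998, 0.0, -0.0]
force: [0.3, 0.3, 0.4]
finger_gap: 1.0
gripper_force: 0.0
```

View pics/side1.png

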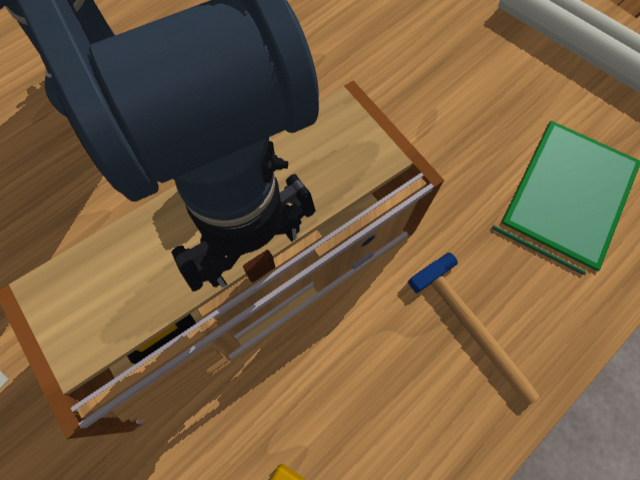

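The fingers straddle the tab at (258,265), along the track. Descending and closing.

```bash
python3 -m crank '[{"dp":[0,0,-0.4],"angular":[0,0,0]},{"dp":[0,0,-0.4],"angular":[0,0,0]},{"dp":[0,0,-0.4],"angular":[0,0,0]},{"dp":[0,0,0],"angular":[0,0,0]},{"dp":[0,0,0],"angular":[0,0,0]}]' && python3 -m crank '[{"dp":[0,0,0],"angular":[0,0,0]},{"dp":[0,0,0],"angular":[0,0,0]},{"dp":[0,0,0],"angular":[0,0,0]},{"dp":[0,0,0],"angular":[0,0,0]},{"dp":[0,0,0],"angular":[0,0,0]},{"dp":[0,0,0],"angular":[0,0,0]},{"dp":[0,0,0],"angular":[0,0,0]},{"dp":[0,0,0],"angular":[0,0,0]},{"dp":[0,0,0],"angular":[0,0,0]},{"dp":[0,0,0],"angular":[0,0,0]}]' 1 40
```

```text
t: 4.6
tcp_pos: [0.5915, -0.0461, 0.2355]
tool_rot: [0.06, 0.998, 0.0, -0.001]
force: [-0.1, 0.3, 0.8]
finger_gap: 0.999
gripper_force: 0.0
t: 5.6
tcp_pos: [0.592, -0.0458, 0.237]
tool_rot: [0.06, 0.998, 0.0, 0.001]
force: [-0.9, 1.2, 5.4]
finger_gap: 0.414
gripper_force: 42.7
```

Gripped: the gap of 35 mm matches the tab. Sliding 161 mm along +y.

```bash
python3 -m crank '[{"dp":[0.027,0.22,0],"angular":[0,0,0]},{"dp":[0.027,0.22,0],"angular":[0,0,0]},{"dp":[0.054,0.44,0],"angular":[0,0,0]},{"dp":[0.054,0.44,0],"angular":[0,0,0]},{"dp":[0.054,0.44,0],"angular":[0,0,0]},{"dp":[0.054,0.44,0],"angular":[0,0,0]},{"dp":[0.054,0.44,0],"angular":[0,0,0]},{"dp":[0.054,0.44,0],"angular":[0,0,0]},{"dp":[0.054,0.44,0],"angular":[0,0,0]},{"dp":[0.054,0.44,0],"angular":[0,0,0]},{"dp":[0.054,0.44,0],"angular":[0,0,0]},{"dp":[0.054,0.44,0],"angular":[0,0,0]},{"dp":[0.04,0.3,0],"angular":[0,0,0]},{"dp":[0.02,0.16,0],"angular":[0,0,0]},{"dp":[0,0,0],"angular":[0,0,0]},{"dp":[0,0,0],"angular":[0,0,0]},{"dp":[0,0,0],"angular":[0,0,0]},{"dp":[0,0,0],"angular":[0,0,0]}]'
```

```text
t: 7.4
tcp_pos: [0.6113, 0.1134, 0.237]
tool_rot: [0.06, 0.998, 0.0, 0.0]
force: [-2.7, 2.3, 5.6]
finger_gap: 0.411
gripper_force: 42.8
```

Door is at its target (y 0.1134, wanted 0.1143). Opening, rising, and backing the arm off for a clear view.

```bash
python3 -m crank '[{"dp":[0,0,0],"angular":[0,0,0]},{"dp":[0,0,0],"angular":[0,0,0]},{"dp":[0,0,0],"angular":[0,0,0]},{"dp":[0,0,0],"angular":[0,0,0]},{"dp":[0,0,0],"angular":[0,0,0]},{"dp":[0,0,0],"angular":[0,0,0]},{"dp":[0,0,0],"angular":[0,0,0]},{"dp":[0,0,0],"angular":[0,0,0]},{"dp":[0,0,0.5],"angular":[0,0,0]},{"dp":[0,0,0.8],"angular":[0,0,0]},{"dp":[0,0,0.8],"angular":[0,0,0]},{"dp":[0,0,0.8],"angular":[0,0,0]},{"dp":[0,0,0.8],"angular":[0,0,0]},{"dp":[-0.5,-0.8,0],"angular":[0,0,0]},{"dp":[-0.5,-0.8,0],"angular":[0,0,0]},{"dp":[-0.5,-0.8,0],"angular":[0,0,0]},{"dp":[-0.5,-0.8,0],"angular":[0,0,0]},{"dp":[-0.5,-0.8,0],"angular":[0,0,0]},{"dp":[0,0,0],"angular":[0,0,0]},{"dp":[0,0,0],"angular":[0,0,0]}]' 0
python3 - <<'E'
from station import vision
from h import *
for n in("top","side"):
    s=vision.snapshot(n); cv2.imwrite(f"pics/{n}2.png",s["image"])
    c=cloud(s); u=np.array([.120,.993]); C=np.array([.5224,-.0413])
    a=(c[...,:2]-C)@u; b=(c[...,:2]-C)@np.array([.993,-.120]); z=c[...,2]
    t=(abs(a-.165)<.06)&(abs(b-.0685)<.02)&(z>.235)&(z<.256)
    p=a[t]; print(n,t.sum(),"tab along",np.percentile(p,[2,98]),p.mean(),c[t].mean(0) if t.any() else 0)
    # plain door top edge extents
    d=(abs(b-.0885)<.004)&(z>.198)&(z<.208)&(a>.02)&(a<.275)
    print("plain edge along",np.percentile(a[d],[1,99]) if d.sum() else None)
E
```

```text
t: 9.4
tcp_pos: [0.5364, -0.0072, 0.3476]
tool_rot: [0.061, 0.998, 0.0, 0.0]
force: [-0.4, -0.2, 0.2]
finger_gap: 0.999
gripper_force: 0.0
top 353 tab along [0.14523627 0.17957132] 0.16242469977706522 [0.60925828 0.11177322 0.24790689]
plain edge along [0.1073641  0.27329678]
side 352 tab along [0.14527055 0.17981294] 0.1614994264363946 [0.61136266 0.11058712 0.24681254]
plain edge along [0.07624366 0.27201902]
```

View pics/top2.png

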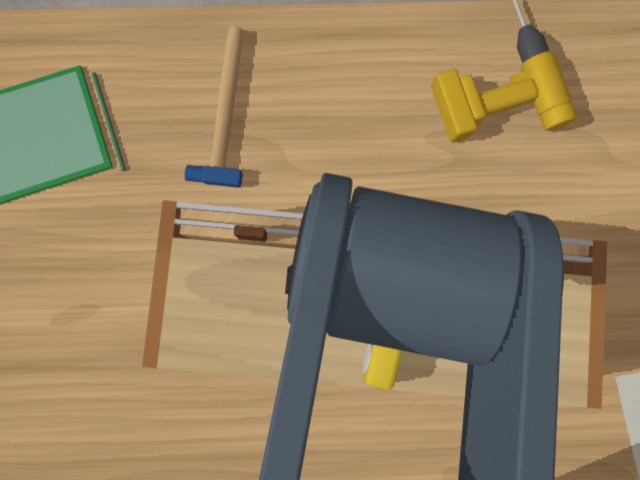

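The tab at (250,233) stands behind the plain door. It is at 0.162 along the track against 0.165 wanted, and the gripper is well clear.

```bash
python3 -c "
from station import order;print(order.sign_off())"
```

```text
the job is handed in; nothing more can be done
None
```

The middle door now stands behind the plain door, within about 3 mm of lined up by camera measurement; the tab is released, the arm is clear, and the job was handed in at about 9.5 s (no verdict was returned).

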